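Bammy stack and a fried dumpling in the tongs

ROBOT

A 6-joint arm with a two-finger parallel gripper is mounted at the origin on the work surface. World frame = base frame: x ahead of the robot, y to its left, z up, the work surface at z = 0. Lengths are in m, angles in rad, forces in N, time in s.
With the tool pointing down it reaches from about 0.275 to 0.975 m from the base axis. Payload 8.4 kg.
Tool frame: the origin (TCP) lies at the very end of the fingers, on their centre line; the grasp point (between the pads) lies 19 mm behind it; z points along the fingers, y is the line along which they close (so a half turn about z gives the same grasp; the last joint's range is limited). The gripper opens to 92 mm and grips with 3 to 60 N. Pads are 20 mm wide; open, the fingers measure 128 mm over their backs; the gripper's body (75 mm by 189 mm) begins 69 mm behind the grasp point.
Start: joints at [1.274, 0.353, 1.633, -0, 1.155, -0.002], TCP at [0.182, 0.598, 0.215] pointing down, gripper open.
Joint ranges: [-2.63, 2.63], [-0.92, 2.1], [0.06, 2.66], [-1.3, 4.44], [0, 2.69], [-3.02, 3.02]. Speed limits (rad/s): [2.22, 2.22, 2.79, 3.14, 3.14, 3.14].

INTERFACE

Orientations are given as [roll, pitch, yaw] about the fixed x, y, z axes, in that order (R = Rz(yaw) Ry(pitch) Rx(roll)).
In Python, from station import sense, viewer, bot gives the robot as it stands. The module is installed in compiled form; this text tells all that it offers.
- The arm moves only by the tool move_arm, never from a script. Its argument "targets" is a list of rows, each a list of 2 entries, a list of its own where there are three numbers: the shift along the tool's x, y, z in mm, then the turn about the tool's z in rad. In form: [[[tx, ty, tz], spin], ...]. A call has 1 to 8 rows; each row is the pose to reach, as a shift and turn from the pose commanded when the call began, along the tool's axes at that moment; what a row does not reach only later rows make up. A row lasts 1/12 s, in which the tool goes at most 41.7 mm and 7.16 degrees, less where a joint would pass 70% of its speed; a pose out of reach is approached as far as the arm can. A call with a gripper value outside its range is refused whole. "hand" is the finger opening in mm, from 0 to 91.9, set as the call begins (left out, the last holds). The fingers move at their own pace and stop on an object; "squeeze" is the grip in N (left out, the last holds). Time passes only in rows, so rows that repeat a pose let the fingers close. It gives the time, the measured TCP pose, the force, the opening and the grip force at its end, in the units of the state.
- sense(): the state, without advancing time (a new reading comes with each control period).
- viewer.read_camera(name): name is "scene" or "top" or "wrist"; returns a dict with "color" (384x512x3 uint8, red, green, blue), "intrinsics" (3x3 intrinsics, pixels), "R" (3x3) and "t" (3): a world point X has camera coordinates R X + t; the wrist camera has in their place "tool_from_camera" (4x4, takes a point from camera to tool coordinates, whose origin is the TCP and whose axes are the flange's). Camera axes: x right, y down, z forward; pixel columns grow to the right and rows downward; lengths in m; the calibration is good to about 2 mm. A picture is of the moment at which its call begins: read the wrist's pose just before it. There is no depth.
- bot.close_job(): hands the job in; it is judged then, once.
The state is a dict: "time_s": time; "joints": joint angles; "qvel": joint speeds; "effort": joint torques, N m; "tool_pos": TCP position; "ee_rot": TCP orientation; "ft_force": force on the tool from outside, world axes, zero at the start; "ft_torque": the same for the moment, N m; "gripper_width": finger opening in m; "grip_force": force on a finger pad.
Only numpy, scipy, OpenCV 4.12 (cv2) and the standard library are available. Lean on these libraries where they do the work, as an engineer would, in place of code of your own. Each camera call takes 0.05 s, during which the arm holds its last target. There are 200 camera calls.

TASK

Dish up a snack on the sideboard: lay the wider bammy in the middle of the white plate and the smaller bammy centred on top of it, setting each down rather than dropping it. Then pick up the spring tongs, close them on the fried dumpling (touch the dumpling with the tongs only), and lift it to a hand's breadth above the bammy stack, squarely over it. Finish while still holding the tongs there, still squeezed on the dumpling; leave the jigger, salt shaker, cup, tumbler and stirrer where they are.

Things in the scene. Friction and masses are not known exactly. Their poses are not given: they have to be found in the camera images.
- plate: white ceramic side plate lying loose on the sideboard, 180 mm across and 14 mm high at the rim; flat inner floor about 126 mm across, 5 mm above the sideboard. Origin: centre of its underside, z up.
- bammy_wide: the wider bammy (pale toasted flatbread disc), 66 mm in diameter, 14 mm thick, about 50 g, lying flat on the wooden board beside the smaller one. Origin: centre of its underside, z up.
- bammy_small: the smaller bammy, same look, 54 mm in diameter, 14 mm thick, about 34 g, lying flat on the wooden board. Origin: centre of its underside, z up.
- board: fixed wooden serving board, 130 mm (its x) by 220 mm (its y), 15 mm thick, on which the two bammies lie about 110 mm apart along its y. Origin: centre of its underside.
- tile: fixed square marble slab, 110 mm by 110 mm, 12 mm thick, carrying the dumpling. Origin: centre of its underside.
- dumpling: round fried dumpling, rigid, 38 mm in diameter at 12 to 17 mm above its underside, domed, 31 mm high, about 30 g, resting on the marble slab. Origin: centre of its underside, z up.
- tongs: steel spring tongs lying flat, 200 mm long, 24 mm high, 90 g. Origin: underside, on the centre line midway between the two black grip pads; x to the tips, z up. Each pad is 46 mm long, centred on the origin, 24 mm high. Open they measure 60 to 62 mm over the pads; squeezed to 54 mm the tips' narrowest gap is 55 mm; on the dumpling 40 mm over the pads. Arms move alike, held open against a stop.
- tongs_tips (a point): centre line midway between the scooped tips, 77 mm ahead of the tongs' origin, 12 mm above the underside. Tip plates are 24 mm high, 37 mm long, both ends turned 4 mm inwards; fully open they stand 76 mm apart in the middle, 68 mm at their ends. They move about twice as far as the grip pads.
- tongs_left: left (+y) arm of the tongs. Origin on the hinge pin, 85 mm behind the tongs' origin (a wire loop reaches 24 mm further back), at the underside. Axes as the tongs' when open; turns clockwise from above as it closes, 0.12 rad on the dumpling, at most 0.2. A spring pushes outwards on a grip pad: about 5 N open, 7 N on the dumpling.
- tongs_right: right arm of the tongs (-y side), the mirror image: turns counter-clockwise as it closes.
- jigger: stainless jigger, waisted, 42 mm wide, 75 mm tall: leave alone. Origin: centre of its underside.
- shaker: glass salt shaker with steel cap, 42 mm wide, 73 mm tall: leave alone. Origin: centre of its underside.
- cup: ceramic cup without handle, 76 mm wide, 72 mm tall: leave alone. Origin: centre of its underside.
- tumbler: single glass tumbler, 74 mm wide, 90 mm tall: leave alone. Origin: centre of its underside.
- stirrer: black plastic drink stirrer lying flat, 190 mm long (its x), 6 mm high: leave alone. Origin: underside, near its middle.
Mind the look-alikes: they are no part of the job. Of the things shaped like the tile, the marble one is meant. What is shaped like the bammy_wide but orange is not meant.

How it is judged:
On the way, in this order (a step that is already met when the one before it is completed fails the run):
1. the wider bammy lies flat in the middle of the plate, let go (horizontal distance between bammy_wide and plate below 0.018 m and z of bammy_wide in the frame of plate below 0.0085 m and angle between bammy_wide's own z axis and vertical below 0.1 rad and contact force between the fingers and bammy_wide below 0.1 N and linear speed of bammy_wide below 0.03 m/s), for 0.2 s.
2. the smaller bammy lies flat and centred on the wider one, let go (horizontal distance between bammy_small and bammy_wide below 0.013 m and z of bammy_small in the frame of bammy_wide between 0.011 and 0.017 m and horizontal distance between bammy_wide and plate below 0.018 m and contact force between the fingers and bammy_small below 0.1 N and linear speed of bammy_small below 0.03 m/s), for 0.2 s.
3. the dumpling hangs between the tips of the held tongs, clear of the slab (z of dumpling in the frame of tile above 0.03 m and contact force between each of tongs_left, tongs_right and dumpling above 0.3 N and contact force between the fingers and tongs above 1 N), for 0.2 s.
At the end, for the whole second after the job is handed in: Fingers still squeeze the tongs on the dumpling, which hangs still, 65 to 250 mm above the sideboard, within 35 mm of over the small bammy, tongs clear of plate and stack. Wide bammy flat on the plate within 18 mm of its centre, small one flat on it within 13 mm of its centre (z of dumpling in the frame of plate between 0.065 and 0.25 m and horizontal distance between dumpling and bammy_small below 0.035 m and linear speed of dumpling below 0.05 m/s and distance between dumpling and tongs_tips below 0.04 m and contact force between each of tongs_left, tongs_right and dumpling above 0.3 N and contact force between the fingers and tongs_left above 0.5 N and contact force between the fingers and tongs_right above 0.5 N and contact force between tongs and plate below 0.1 N and contact force between tongs and bammy_small below 0.1 N and horizontal distance between bammy_wide and plate below 0.018 m and z of bammy_wide in the frame of plate below 0.0085 m and angle between each of bammy_wide, bammy_small's own z axis and vertical below 0.1 rad and horizontal distance between bammy_small and bammy_wide below 0.013 m and z of bammy_small in the frame of bammy_wide between 0.011 and 0.017 m); the arm keeps its last pose, push and grip.
It fails at once if the fingers touch the dumpling themselves (contact force between the fingers and dumpling above 0.3 N).
It fails at once if the wider bammy is dropped (contact force between the fingers and bammy_wide below 0.05 N and linear speed of bammy_wide above 0.5 m/s).
It fails at once if the smaller bammy is dropped (contact force between the fingers and bammy_small below 0.05 N and linear speed of bammy_small above 0.5 m/s).
It fails at once if a bystander (jigger, shaker, cup, tumbler or stirrer) is shifted by more than 30 mm or knocked over (distance of any of jigger, shaker, cup, tumbler, stirrer from where it was at the start of the episode above 0.03 m or angle between any of jigger, shaker, cup, tumbler's own z axis and vertical above 0.5 rad).
It also fails if it takes over 61 s, if anything falls off the work surface, if the arm or the gripper's body presses on something with over 40 N, if the wrist force passes 120 N, or if a joint passes its speed limit or range.

## Working session

There is one attempt and no reset: what is moved stays moved. The work goes in short steps, Python scripts to look and compute and a tool call to move; the robot and the scene stay as the last step left them, time stands still between calls to the robot, and variables do not carry over. Pictures are saved under pics/ and viewed, at most 14 in all, crops included, and the job is handed in when it is done.

Besides the shell and the picture viewer there is one more tool, called as name([rows], argument=value, ...), one row to a line, values as JSON. move_arm: Moves the arm, as the interface text tells. Its arguments: {"type":"object","properties":{"targets":{"type":"array","items":{"type":"array"}},"hand":{"type":"number"},"squeeze":{"type":"number"}},"required":["targets"]}

```bash
mkdir -p pics; python3 - <<'E'
from station import sense, viewer, bot
import cv2,numpy as np,pickle
s=sense();print({k:np.round(v,3).tolist() for k,v in s.items()})
for n in("top","scene"):
    c=viewer.read_camera(n);pickle.dump(c,open(n+'.pkl','wb'))
    print(n,c['intrinsics'],c['R'],c['t'])
    cv2.imwrite(f'pics/{n}.png',cv2.resize(c['color'][...,::-1],(800,600),interpolation=cv2.INTER_CUBIC))
E
```

```text
{'time_s': 0.0, 'joints': [1.274, 0.354, 1.634, 0.0, 1.155, -0.002], 'qvel': [-0.001, -0.0, -0.001, 0.002, 0.001, 0.0], 'effort': [-0.0, -59.386, -33.421, 0.07, 0.024, -0.0], 'tool_pos': [0.181, 0.598, 0.214], 'ee_rot': [-3.14, -0.0, 2.847], 'ft_force': [-0.288, -0.519, 0.489], 'ft_torque': [-0.005, 0.021, -0.029], 'grip_force': 0.0, 'gripper_width': 0.092}
top [[468.67306007   0.         258.07805951]
 [  0.         468.67306007 187.50163627]
 [  0.           0.           1.        ]] [[-1.45771466e-03 -9.99980250e-01  6.11355189e-03]
 [-9.91942414e-01  6.71469884e-04 -1.26687790e-01]
 [ 1.26681182e-01 -6.24896607e-03 -9.91923802e-01]] [-0.0229115   0.58471701  1.12324046]
scene [[389.69316845   0.         252.10744055]
 [  0.         389.69316845 188.34429054]
 [  0.           0.           1.        ]] [[-0.53278278  0.84602797  0.01947278]
 [ 0.45139802  0.30357932 -0.83909441]
 [-0.71580887 -0.43826507 -0.54363718]] [ 0.31503982 -0.20773827  1.59703514]
```

View pics/top.png

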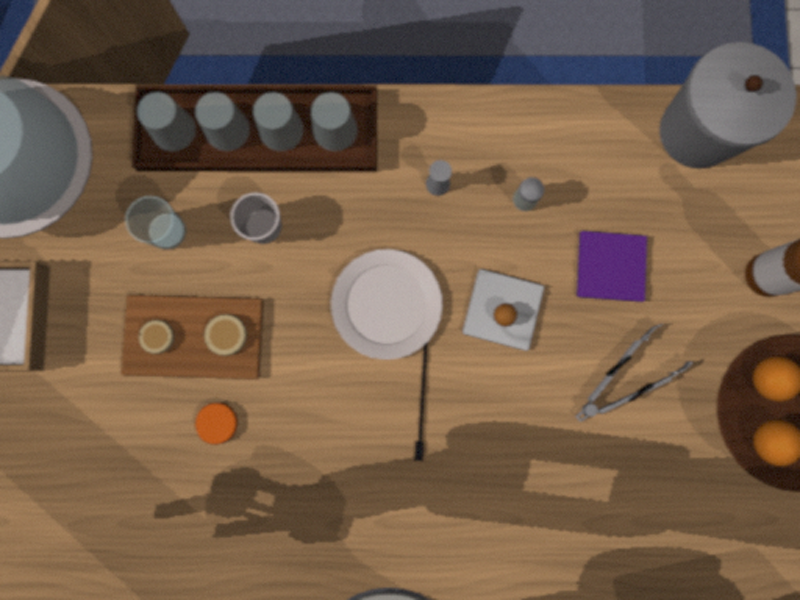

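View pics/scene.png

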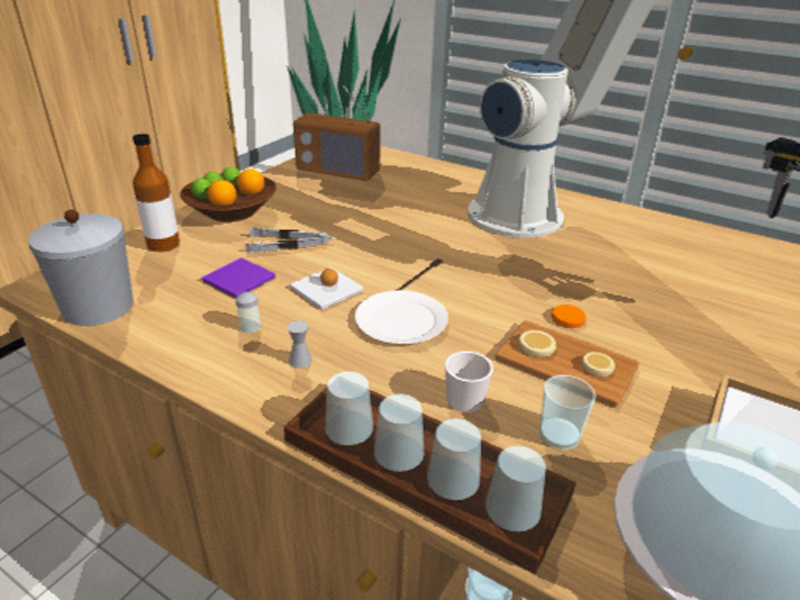

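The top view shows the board with the wide bammy at (225,335) and the small one at (156,337). The plate is at (387,303), the marble tile at (505,309) with the dumpling on it, and the tongs have their hinge near (590,410) and tips near (690,365) and (655,328). Look-alikes:
- **Wide bammy:** the orange disc at (216,423) is not meant. The pale one at (225,335) is.
- **Tile:** the purple square at (613,266) is not meant. The marble one at (505,309) is.

I'll confirm both in enlarged crops.

```bash
cat > h.py <<'E'
import numpy as np,cv2,pickle
def back(c,u,v,z):
    K,R,t=c['intrinsics'],c['R'],c['t']
    d=R.T@np.linalg.solve(K,[u,v,1.]);o=-R.T@t
    return o+d*(z-o[2])/d[2]
E
python3 - <<'E'
import pickle,cv2
c=pickle.load(open('top.pkl','rb'))['color'][...,::-1]
cv2.imwrite('pics/a.png',cv2.resize(c[150:300,75:275],(800,600),interpolation=cv2.INTER_CUBIC))
cv2.imwrite('pics/b.png',cv2.resize(c[150:285,285:465],(800,600),interpolation=cv2.INTER_CUBIC))
E
```

```text
(no output)
```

View pics/a.png

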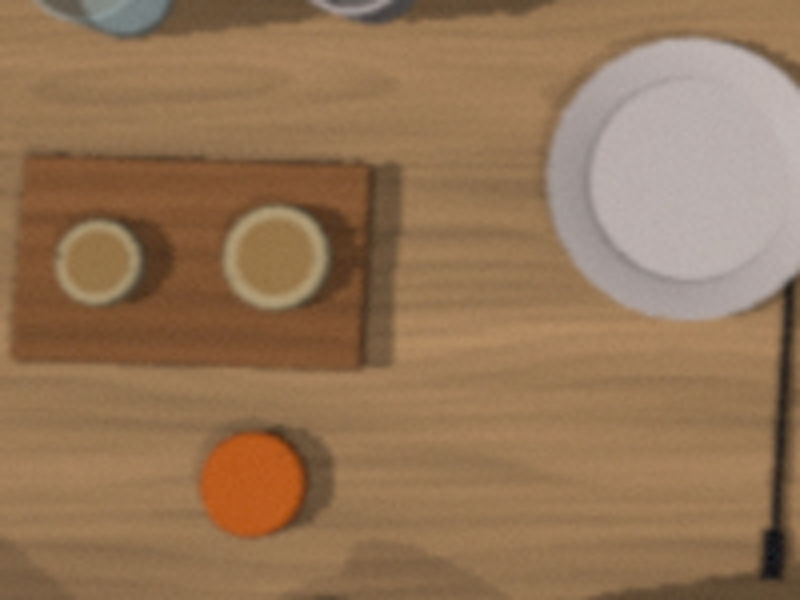

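View pics/b.png

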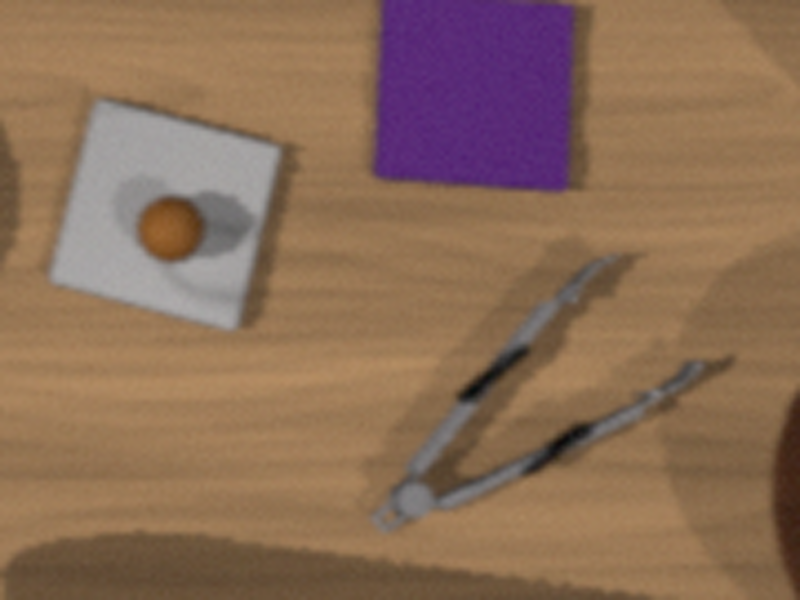

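The left crop shows the pale wide bammy centred at (276,257), the small one at (99,262) and the plate floor at (689,178). The right crop shows the dumpling at (171,229) on the marble tile. The tongs' pin is at (413,499) and the black pads are at (493,374) and (560,448).

```bash
python3 - <<'E'
from h import *
c=pickle.load(open('top.pkl','rb'))
A=lambda u,v,z:back(c,75+(u+.5)/4-.5,150+(v+.5)/4-.5,z)
B=lambda u,v,z:back(c,285+(u+.5)/4.4444-.5,150+(v+.5)/4.4444-.5,z)
p=lambda n,x:print(n,np.round(x,4))
w,s=A(276,257,.029),A(99,262,.029);p('wide',w);p('small',s)
print('d',np.linalg.norm(w-s),'wd',np.linalg.norm(A(222,257,.026)-A(330,257,.026)))
p('plate rim',(A(547,179,.014)+A(829,179,.014))/2);p('floor',A(689,178,.005))
p('dump',B(171,229,.012+.016));T=[B(*q,.012) for q in((97,99),(283,148),(240,328),(50,281))];p('tile',np.mean(T,0));print(np.linalg.norm(T[0]-T[1]),np.linalg.norm(T[2]-T[1]))
pin=B(413,499,.024);a=B(493,374,.024);b=B(560,448,.024);m=(a+b)/2
p('pin',pin);p('pads',[a,b]);p('mid',m);d=m-pin;print(np.linalg.norm(d),np.linalg.norm(a-b),'yaw',np.arctan2(d[1],d[0]), 'perp', np.arctan2(*( (a-b)[[1,0]])))
for u,v in((610,257),(735,357),(700,368)):p('tip',B(u,v,.024))
from station import sense
s=sense();p('tool',s['tool_pos']);print(s['ee_rot'])
E
```

```text
wide [0.5202 0.2595 0.029 ]
small [0.5172 0.3685 0.029 ]
d 0.10909287869453808 wd 0.06682925910209166
plate rim [0.5702 0.0052 0.014 ]
floor [0.5719 0.0047 0.005 ]
dump [ 0.5515 -0.1854  0.028 ]
tile [ 0.562  -0.1859  0.012 ]
0.10955369301008928 0.10601876343301364
pin [ 0.4018 -0.3171  0.024 ]
pads [[ 0.4706 -0.3641  0.024 ]
 [ 0.4296 -0.3998  0.024 ]]
mid [ 0.4501 -0.3819  0.024 ]
0.08085952993353641 0.05430986877657688 yaw -0.9304383206452859 perp 0.7167968199526403
tip [ 0.5359 -0.4324  0.024 ]
tip [ 0.4799 -0.4998  0.024 ]
tip [ 0.4738 -0.4799  0.024 ]
tool [0.1815 0.5976 0.2139]
[-3.14030905e+00  2.68719915e-05  2.84681279e+00]
```

```bash
cat >> h.py <<'E'
def step(a,b):
    "a,b=(x,y,z[m],yaw): tool-frame shift mm, spin"
    d=1000*(np.array(b[:3])-a[:3]);c,s=np.cos(a[3]),np.sin(a[3])
    sp=(a[3]-b[3]+np.pi)%(2*np.pi)-np.pi
    return [round(float(v),1) for v in(c*d[0]+s*d[1],s*d[0]-c*d[1],-d[2])],round(float(sp),3)
E
python3 - <<'E'
from h import *
print(step((.1815,.5976,.2139,2.8468),(.520,.2595,.12,1.571)))
E
```

```text
([-422.1, -225.2, 93.9], 1.276)
```

move_arm([
  [[-422,-225,94],1.276],
  [[-422,-225,94],1.276],
  [[-422,-225,94],1.276],
  [[-422,-225,94],1.276],
  [[-422,-225,94],1.276],
  [[-422,-225,94],1.276],
  [[-422,-225,94],1.276],
  [[-422,-225,94],1.276],
], hand=91)

```text
time_s: 0.77
tool_pos: [0.4139, 0.3652, 0.1498]
ee_rot: [-3.141, 0.0, 1.841]
ft_force: [0.4, 0.3, -0.6]
gripper_width: 0.0911
grip_force: 0.0
```

```bash
python3 - <<'E'
from h import *
print(step((.4139,.3652,.1498,1.841),(.520,.2595,.12,1.571)))
E
```

```text
([-130.2, 74.0, 29.8], 0.27)
```

move_arm([
  [[-130,74,30],0.27],
  [[-130,74,30],0.27],
  [[-130,74,30],0.27],
  [[-130,74,30],0.27],
  [[-130,74,30],0.27],
  [[-130,74,30],0.27],
])

```text
time_s: 1.27
tool_pos: [0.52, 0.2608, 0.1196]
ee_rot: [-3.14, 0.0, 1.574]
ft_force: [-0.0, 0.3, -0.5]
gripper_width: 0.0911
grip_force: 0.0
```

```bash
python3 - <<'E'
from h import *
from station import sense,viewer
s=sense();c=viewer.read_camera('wrist');pickle.dump((s,c),open('w1.pkl','wb'))
print(s['tool_pos'],s['ee_rot'],c['intrinsics'],c['tool_from_camera'])
cv2.imwrite('pics/w1.png',cv2.resize(c['color'][...,::-1],(800,600)))
E
```

```text
[0.5199745  0.26077291 0.1195914 ] [-3.14029520e+00  4.93245620e-04  1.57396291e+00] [[327.26246688   0.         255.70727221]
 [  0.         327.26246688 194.18819221]
 [  0.           0.           1.        ]] [[-9.40392443e-04 -9.65125441e-01 -2.61786170e-01  7.30581544e-02]
 [ 9.99998024e-01 -4.49151516e-04 -1.93632471e-03 -9.91259986e-04]
 [ 1.75121459e-03 -2.61787473e-01  9.65123957e-01 -1.70085091e-01]
 [ 0.00000000e+00  0.00000000e+00  0.00000000e+00  1.00000000e+00]]
```

View pics/w1.png

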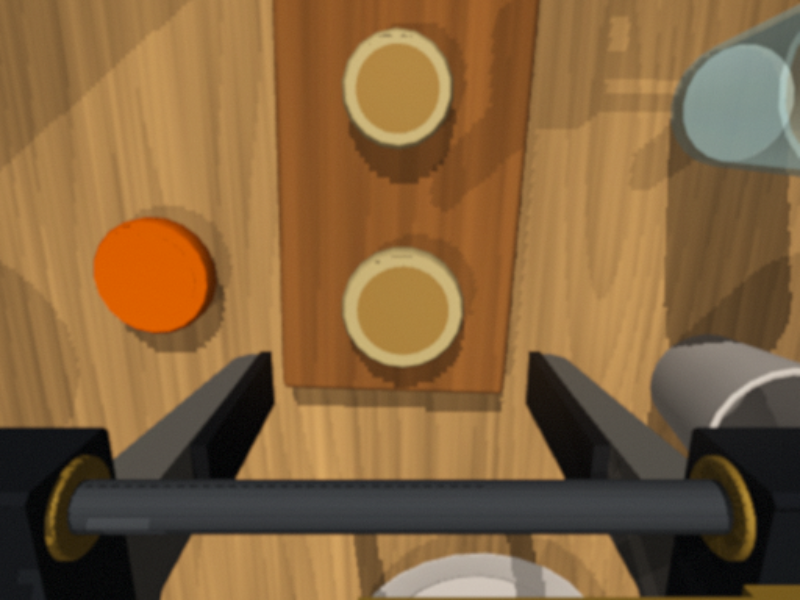

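The wrist view shows the wide bammy's top at (403,308) and the small one at (398,87), both on the board. The orange disc is off to the left.

```bash
cat >> h.py <<'E'
from scipy.spatial.transform import Rotation as Ro
def wback(sc,u,v,z):
    s,c=sc;Tc=c['tool_from_camera'];R=Ro.from_euler('xyz',s['ee_rot']).as_matrix()
    o=R@Tc[:3,3]+s['tool_pos'];d=R@Tc[:3,:3]@np.linalg.solve(c['intrinsics'],[u,v,1.])
    return o+d*(z-o[2])/d[2]
E
python3 - <<'E'
from h import *
w=pickle.load(open('w1.pkl','rb'))
f=lambda u,v:wback(w,(u+.5)*.64-.5,(v+.5)*.64-.5,.029)
W,S=f(403,305),f(398,86);print(W,S,np.linalg.norm(W-S),np.linalg.norm(f(343,305)-f(463,305)))
print(step((.52,.2608,.1196,1.574),(.5197,.2600,.019,1.571)))
E
```

```text
[0.52001578 0.2623667  0.029     ] [0.51723433 0.36987567 0.029     ] 0.10754494550121194 0.06342647317164714
([-0.8, -0.3, 100.6], 0.003)
```

move_arm([
  [[0,0,40],0],
  [[0,0,75],0],
  [[0,0,95],0],
  [[0,0,100.5],0],
  [[0,0,100.5],0],
])

```text
time_s: 1.73
tool_pos: [0.5178, 0.2626, 0.0187]
ee_rot: [-3.139, 0.001, 1.578]
ft_force: [-0.7, -0.7, 0.7]
gripper_width: 0.0907
grip_force: 0.0
```

move_arm([
  [[0,0,0],0],
  [[0,0,0],0],
  [[0,0,0],0],
  [[0,0,0],0],
  [[0,0,0],0],
  [[0,0,0],0],
  [[0,0,0],0],
], hand=50, squeeze=12)

```text
time_s: 2.32
tool_pos: [0.5205, 0.2626, 0.0211]
ee_rot: [3.14, -0.001, 1.577]
ft_force: [-1.7, 0.8, 8.4]
gripper_width: 0.0649
grip_force: 12.0
```

move_arm([
  [[0,0,-15],0],
  [[0,0,-45],0],
  [[0,0,-70],0],
  [[0,0,-70],0],
  [[0,0,-70],0],
])

```text
time_s: 2.73
tool_pos: [0.5208, 0.2625, 0.0914]
ee_rot: [3.138, -0.002, 1.577]
ft_force: [-1.2, -0.6, -1.0]
gripper_width: 0.065
grip_force: 12.0
```

```bash
python3 - <<'E'
from h import *
from station import sense,viewer
s=sense();print(s['tool_pos'],s['ee_rot'],s['ft_force'],s['gripper_width'],s['grip_force'])
p=(*s['tool_pos'],s['ee_rot'][2])
print(step(p,(.571,.0055,.06,1.571)))
E
```

```text
[0.5207747  0.26249058 0.09144445] [ 3.13849965e+00 -1.56141458e-03  1.57657866e+00] [-1.24928626 -0.5898739  -0.95771683] 0.06497058543516533 11.999519490636885
([-257.3, 48.7, 31.4], 0.006)
```

move_arm([
  [[-40,8,0],0],
  [[-80,16,5],0],
  [[-120,24,15],0],
  [[-160,31,25],0],
  [[-200,39,31],0],
  [[-235,45,31],0.006],
  [[-257,49,31],0.006],
  [[-257,49,31],0.006],
])

```text
time_s: 3.4
tool_pos: [0.5699, 0.0013, 0.0574]
ee_rot: [-3.14, 0.001, 1.567]
ft_force: [-0.0, -0.8, -0.3]
gripper_width: 0.0649
grip_force: 12.0
```

move_arm([
  [[0,0,20],0],
  [[0,0,35],0],
  [[0,0,42],0],
  [[0,0,45],0],
  [[0,0,45],0],
])

```text
time_s: 3.82
tool_pos: [0.5693, 0.0059, 0.0128]
ee_rot: [-3.14, -0.0, 1.571]
ft_force: [-0.1, 0.0, -0.9]
gripper_width: 0.0651
grip_force: 12.0
```

move_arm([
  [[0,0,1],0],
  [[0,0,1.5],0],
  [[0,0,2],0],
  [[0,0,2],0],
])

```text
time_s: 4.15
tool_pos: [0.5705, 0.0054, 0.0123]
ee_rot: [3.141, 0.0, 1.571]
ft_force: [-0.7, -0.6, -1.6]
gripper_width: 0.065
grip_force: 12.0
```

move_arm([
  [[0,0,1],0],
  [[0,0,2],0],
  [[0,0,2],0],
  [[0,0,2],0],
])

```text
time_s: 4.48
tool_pos: [0.5706, 0.0054, 0.0108]
ee_rot: [3.141, -0.0, 1.571]
ft_force: [-2.9, 0.6, 10.3]
gripper_width: 0.065
grip_force: 12.0
```

move_arm([
  [[0,0,0],0],
  [[0,0,0],0],
  [[0,0,0],0],
  [[0,0,0],0],
  [[0,0,-8],0],
  [[0,0,-35],0],
  [[0,0,-70],0],
  [[0,0,-90],0],
], hand=77)

```text
time_s: 5.15
tool_pos: [0.5711, 0.0053, 0.1028]
ee_rot: [3.14, -0.0, 1.571]
ft_force: [1.0, -0.3, -0.1]
gripper_width: 0.0768
grip_force: 0.0
```

```bash
python3 - <<'E'
from h import *
from station import sense,viewer
s=sense();print(s['tool_pos'],s['ee_rot'],s['ft_force'],s['gripper_width'],s['grip_force'])
p=(*s['tool_pos'],s['ee_rot'][2])
print(step(p,(.5185,.3685,.1,1.571)))
c=viewer.read_camera('top');pickle.dump(c,open('top2.pkl','wb'))
c=viewer.read_camera('wrist');pickle.dump((s,c),open('w2.pkl','wb'))
cv2.imwrite('pics/w2.png',cv2.resize(c['color'][...,::-1],(800,600)))
E
```

```text
[0.57108555 0.0053197  0.10278397] [ 3.13968508e+00 -3.27188530e-05  1.57073923e+00] [ 1.03600838 -0.28890824 -0.1347151 ] 0.07683549638656692 0.0
([363.2, -52.6, 2.8], -0.0)
```

View pics/w2.png

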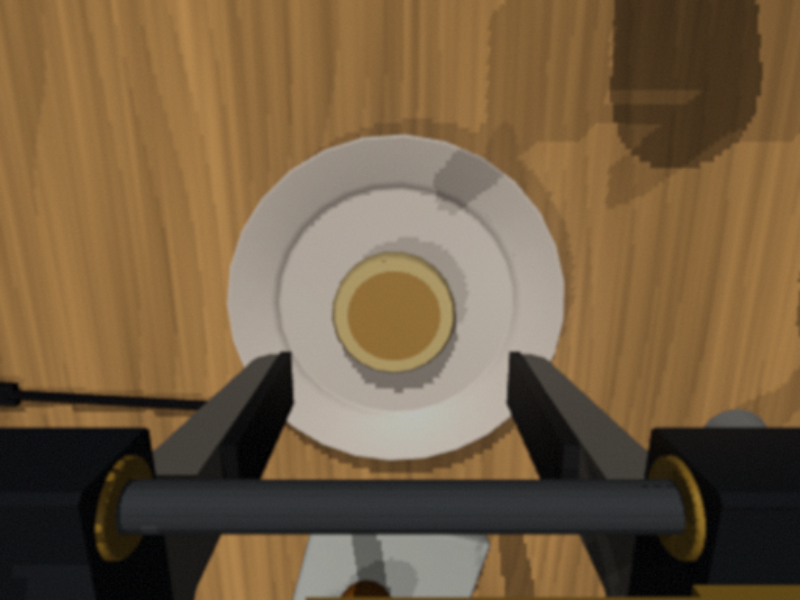

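The wide bammy lies flat at (394,312), near the plate floor's centre at (397,298). Next is the small bammy.

```bash
python3 - <<'E'
from h import *
w=pickle.load(open('w2.pkl','rb'))
f=lambda u,v,z:wback(w,(u+.5)*.64-.5,(v+.5)*.64-.5,z)
print(f(394,311,.019),f(397,298,.005),f(396,298,.014))
E
```

```text
[0.56673552 0.00560845 0.019     ] [0.56822045 0.0089119  0.005     ] [0.56774972 0.01124602 0.014     ]
```

move_arm([
  [[41,-6,0],0],
  [[82,-12,0],0],
  [[123,-18,0],0],
  [[164,-24,0],0],
  [[205,-30,0],0],
  [[246,-36,0],0],
  [[287,-42,0],0],
  [[328,-48,0],0],
], hand=85)

```text
time_s: 5.92
tool_pos: [0.521, 0.335, 0.099]
ee_rot: [-3.141, 0.001, 1.571]
ft_force: [1.2, -0.2, 0.1]
gripper_width: 0.085
grip_force: 0.0
```

move_arm([
  [[25,-4,0],0],
  [[35,-5,0],0],
  [[35,-5,0],0],
  [[35,-5,0],0],
])

```text
time_s: 6.25
tool_pos: [0.5167, 0.3675, 0.099]
ee_rot: [-3.141, 0.001, 1.572]
ft_force: [-0.3, 0.0, -0.5]
gripper_width: 0.085
grip_force: 0.0
```

```bash
python3 - <<'E'
from h import *
from station import sense,viewer
s=sense();print(s['tool_pos'],s['ee_rot'],s['ft_force'],s['gripper_width'],s['grip_force'])
p=(*s['tool_pos'],s['ee_rot'][2])
print(step(p,(.5175,.369,.019,1.571)))
E
```

```text
[0.51673664 0.36748785 0.09901505] [-3.14051706e+00  1.30906404e-03  1.57173680e+00] [-0.26036878  0.02736776 -0.47830849] 0.08496533413209481 0.0
([1.5, 0.8, 80.0], 0.001)
```

move_arm([
  [[1,1,38],0],
  [[1,1,65],0],
  [[1,1,76],0],
  [[1,1,80],0],
  [[1,1,80],0],
])

```text
time_s: 6.67
tool_pos: [0.5182, 0.3678, 0.0192]
ee_rot: [-3.14, 0.001, 1.569]
ft_force: [-0.4, -0.3, 0.5]
gripper_width: 0.085
grip_force: 0.0
```

move_arm([
  [[0,0,0],0],
  [[0,0,0],0],
  [[0,0,0],0],
  [[0,0,0],0],
  [[0,0,0],0],
  [[0,0,0],0],
  [[0,0,0],0],
], hand=40, squeeze=12)

```text
time_s: 7.25
tool_pos: [0.5186, 0.3696, 0.0205]
ee_rot: [3.141, -0.001, 1.571]
ft_force: [-0.7, -2.0, 6.4]
gripper_width: 0.053
grip_force: 12.0
```

move_arm([
  [[0,0,-15],0],
  [[0,0,-45],0],
  [[0,0,-75],0],
  [[0,0,-75],0],
  [[0,0,-75],0],
])

```text
time_s: 7.67
tool_pos: [0.5192, 0.3701, 0.0965]
ee_rot: [3.139, -0.002, 1.571]
ft_force: [-0.1, 0.0, -1.1]
gripper_width: 0.0532
grip_force: 12.0
```

```bash
python3 - <<'E'
from h import *
from station import sense,viewer
s=sense();print(s['tool_pos'],s['ee_rot'],s['ft_force'],s['gripper_width'],s['grip_force'])
c=viewer.read_camera('wrist');pickle.dump((s,c),open('w3.pkl','wb'))
p=(*s['tool_pos'],s['ee_rot'][2])
print(step(p,(.5695,.006,.075,1.571)))
E
```

```text
[0.51919471 0.37013133 0.09650662] [ 3.13876852e+00 -2.02025656e-03  1.57090574e+00] [-0.11134573  0.04455906 -1.09688827] 0.05319753741760234 11.999964719871059
([-364.1, 50.3, 21.5], -0.0)
```

move_arm([
  [[-41,6,0],0],
  [[-82,12,0],0],
  [[-123,18,0],0],
  [[-164,24,0],0],
  [[-205,30,0],0],
  [[-246,36,0],0],
  [[-287,42,0],0],
  [[-325,47,0],0],
])

```text
time_s: 8.38
tool_pos: [0.564, 0.042, 0.0931]
ee_rot: [-3.139, 0.0, 1.571]
ft_force: [-0.2, -0.2, -0.2]
gripper_width: 0.0529
grip_force: 12.0
```

move_arm([
  [[-25,3,10],0],
  [[-39,4,25],0],
  [[-39,4,40],0],
  [[-39,4,50],0],
  [[-39,4,60],0],
  [[-39,4,65],0],
  [[-39,4,65],0],
])

```text
time_s: 8.97
tool_pos: [0.5681, 0.0059, 0.0282]
ee_rot: [-3.139, -0.0, 1.572]
ft_force: [0.1, -0.3, -0.3]
gripper_width: 0.053
grip_force: 12.0
```

move_arm([
  [[0,1,1],0],
  [[0,1,2],0],
  [[0,1,2],0],
  [[0,1,2],0],
])

```text
time_s: 9.3
tool_pos: [0.5706, 0.0056, 0.0283]
ee_rot: [3.141, -0.0, 1.571]
ft_force: [0.3, 1.0, -0.7]
gripper_width: 0.0531
grip_force: 12.0
```

move_arm([
  [[0,0,0.7],0],
  [[0,0,1.3],0],
  [[0,0,1.3],0],
])

```text
time_s: 9.55
tool_pos: [0.5702, 0.0053, 0.0266]
ee_rot: [3.141, 0.0, 1.571]
ft_force: [0.5, -0.4, 0.5]
gripper_width: 0.0529
grip_force: 12.0
```

move_arm([
  [[0,0,0.7],0],
  [[0,0,1.3],0],
  [[0,0,1.3],0],
])

```text
time_s: 9.8
tool_pos: [0.5702, 0.0053, 0.0251]
ee_rot: [-3.141, 0.0, 1.571]
ft_force: [-1.2, 0.2, 0.4]
gripper_width: 0.0532
grip_force: 12.0
```

move_arm([
  [[0,0,0.6],0],
  [[0,0,1.0],0],
  [[0,0,1.0],0],
])

```text
time_s: 10.05
tool_pos: [0.5702, 0.0053, 0.0245]
ee_rot: [-3.142, 0.0, 1.571]
ft_force: [-1.9, -0.2, 4.5]
gripper_width: 0.053
grip_force: 12.0
```

move_arm([
  [[0,0,0],0],
  [[0,0,0],0],
  [[0,0,0],0],
  [[0,0,0],0],
  [[0,0,-8],0],
  [[0,0,-35],0],
  [[0,0,-70],0],
  [[0,0,-95],0],
], hand=72)

```text
time_s: 10.72
tool_pos: [0.5705, 0.0053, 0.1216]
ee_rot: [3.141, -0.0, 1.571]
ft_force: [1.1, 0.6, -0.1]
gripper_width: 0.0721
grip_force: 0.0
```

```bash
python3 - <<'E'
from h import *
from station import sense,viewer
s=sense();print(s['tool_pos'],s['ee_rot'],s['ft_force'],s['gripper_width'],s['grip_force'])
p=(*s['tool_pos'],s['ee_rot'][2])
print(step(p,(.449,-.381,.16,2.25)))
c=viewer.read_camera('wrist');pickle.dump((s,c),open('w4.pkl','wb'))
cv2.imwrite('pics/w4.png',c['color'][100:300,100:400,::-1])
E
```

```text
[0.57051555 0.005342   0.12158643] [ 3.14091762e+00 -2.38643776e-07  1.57078193e+00] [ 1.10880158  0.58945823 -0.12030824] 0.07209803216683106 0.0
([-386.3, -121.5, -38.4], -0.679)
```

View pics/w4.png

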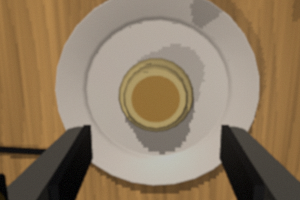

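The small bammy sits on the wide one, roughly concentric at about crop (156,97). I'll measure it properly from the top camera once the arm is clear. Moving to the tongs now.

move_arm([
  [[-38,-12,-4],-0.08],
  [[-76,-24,-8],-0.16],
  [[-114,-36,-12],-0.24],
  [[-152,-48,-16],-0.32],
  [[-190,-60,-20],-0.4],
  [[-228,-72,-24],-0.48],
  [[-266,-84,-28],-0.56],
  [[-304,-96,-32],-0.62],
], hand=91)

```text
time_s: 11.43
tool_pos: [0.4733, -0.3004, 0.1519]
ee_rot: [3.141, 0.001, 2.195]
ft_force: [0.9, -0.7, 0.4]
gripper_width: 0.0912
grip_force: 0.0
```

```bash
python3 - <<'E'
from h import *
from station import sense
s=sense();p=(*s['tool_pos'],s['ee_rot'][2])
print(p,step(p,(.449,-.381,.16,2.25)))
E
```

```text
(np.float64(0.4733175551444887), np.float64(-0.3004337740988501), np.float64(0.15192087596189946), np.float64(2.1950496802623554)) ([-51.2, -66.8, -8.1], -0.055)
```

move_arm([
  [[-25,-33,-4],-0.03],
  [[-51,-67,-8],-0.055],
  [[-51,-67,-8],-0.055],
  [[-51,-67,-8],-0.055],
  [[-51,-67,-8],-0.055],
])

```text
time_s: 11.85
tool_pos: [0.449, -0.3787, 0.1591]
ee_rot: [3.141, -0.001, 2.244]
ft_force: [-1.0, -0.0, 0.3]
gripper_width: 0.0909
grip_force: 0.0
```

```bash
python3 - <<'E'
from h import *
from station import sense,viewer
s=sense();print(s['tool_pos'],s['ee_rot'])
c=viewer.read_camera('wrist');pickle.dump((s,c),open('w5.pkl','wb'))
t=viewer.read_camera('top');pickle.dump(t,open('top3.pkl','wb'))
a=cv2.resize(c['color'][...,::-1],(512*25//16,600))[:, :]
a[:240,:320]=cv2.resize(t['color'][160:220,205:285,::-1],(320,240),interpolation=cv2.INTER_CUBIC)
cv2.imwrite('pics/w5.png',a)
E
```

```text
[ 0.44902329 -0.37866392  0.1590971 ] [ 3.14131147e+00 -7.07090213e-04  2.24430592e+00]
```

View pics/w5.png

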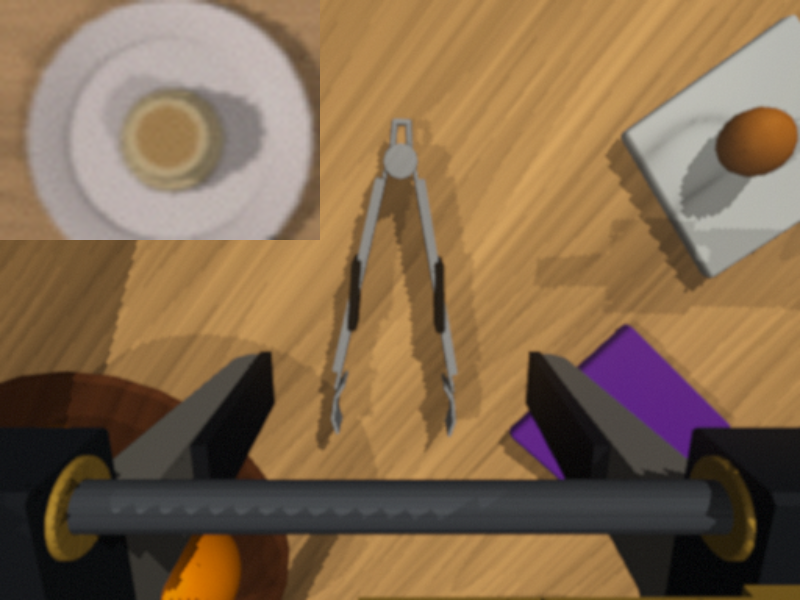

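The tongs lie symmetric in the wrist view: pin (400,161), pads (354,294) and (440,296), tips (336,432) and (451,434). In the inset the small bammy at (169,138) is concentric with the wide one at (171,140).

```bash
python3 - <<'E'
from h import *
w=pickle.load(open('w5.pkl','rb'));t=pickle.load(open('top3.pkl','rb'))
f=lambda u,v,z=.024:wback(w,(u+.5)*.64-.5,(v+.5)*.64-.5,z)
q=lambda u,v,z:back(t,205+(u+.5)/4-.5,160+(v+.5)/4-.5,z)
print('stack',q(168,138,.033),q(171,140,.019),'plate',q(169,137,.014), q(169,139,.005))
pin,a,b=f(400,161),f(354,294),f(440,296);m=(a+b)/2;d=m-pin
t1,t2=f(336,432,.024),f(451,434,.024);e=(t1+t2)/2-pin
print(pin,a,b,m,np.linalg.norm(d),np.linalg.norm(a-b),np.arctan2(d[1],d[0]),np.arctan2(e[1],e[0]),np.linalg.norm(t1-t2),np.linalg.norm(e))
print('dump',f(757,140,.028))
yaw=np.arctan2(e[1],e[0]);o=pin+.085*np.array([np.cos(yaw),np.sin(yaw),0]);print('origin',o)
s=w[0];p=(*s['tool_pos'],s['ee_rot'][2])
print(step(p,(*((o+m)/2)[:2],.003,yaw+np.pi)))
E
```

```text
stack [0.56869296 0.00487007 0.033     ] [0.56901603 0.00324194 0.019     ] plate [0.5714813  0.00458872 0.014     ] [0.57122841 0.00474668 0.005     ]
[ 0.40024628 -0.31978942  0.024     ] [ 0.42721227 -0.399054    0.024     ] [ 0.46938691 -0.36706337  0.024     ] [ 0.44829959 -0.38305869  0.024     ] 0.07944885928150502 0.0529348733995724 -0.9212398854569008 -0.9228542506979479 0.07629519790690963 0.17385110020512842
dump [ 0.54990916 -0.18612956  0.028     ]
origin [ 0.45154776 -0.38756226  0.024     ]
([-5.8, -3.4, 156.1], 0.026)
```

move_arm([
  [[-6,-3.5,35],0.026],
  [[-6,-3.5,75],0.026],
  [[-6,-3.5,110],0.026],
  [[-6,-3.5,140],0.026],
  [[-6,-3.5,150],0.026],
  [[-6,-3.5,154],0.026],
  [[-6,-3.5,154],0.026],
])

```text
time_s: 12.53
tool_pos: [0.4508, -0.3852, 0.0052]
ee_rot: [-3.141, -0.001, 2.221]
ft_force: [0.2, -0.0, -0.0]
gripper_width: 0.0909
grip_force: 0.0
```

move_arm([
  [[0,0,0],0],
  [[0,0,0],0],
  [[0,0,0],0],
  [[0,0,0],0],
  [[0,0,0],0],
  [[0,0,0],0],
], hand=55, squeeze=20)

```text
time_s: 13.03
tool_pos: [0.4511, -0.3867, 0.0061]
ee_rot: [3.141, 0.002, 2.22]
ft_force: [1.8, -0.8, 5.4]
gripper_width: 0.0552
grip_force: 7.5
```

move_arm([
  [[0,0,-12],0],
  [[0,0,-35],0],
  [[0,0,-65],0],
  [[0,0,-95],0],
  [[0,0,-95],0],
  [[0,0,-95],0],
])

```text
time_s: 13.53
tool_pos: [0.4511, -0.3867, 0.1025]
ee_rot: [3.141, 0.003, 2.22]
ft_force: [-0.9, 0.4, -1.9]
gripper_width: 0.055
grip_force: 5.4
```

```bash
python3 - <<'E'
from h import *
from station import sense
s=sense();p=(*s['tool_pos'],s['ee_rot'][2])
print(p,s['gripper_width'],s['grip_force'],s['ft_force'],step(p,(.474,-.1857,.1,np.pi)))
E
```

```text
(np.float64(0.45111500644337976), np.float64(-0.38674595053850735), np.float64(0.10246816304500689), np.float64(2.219760738768151)) 0.05498104690157767 5.44281966984272 [-0.9089532   0.44688061 -1.94219032] ([146.3, 139.7, 2.5], -0.922)
```

move_arm([
  [[18,17,0],-0.11],
  [[37,35,0],-0.23],
  [[55,52,0],-0.35],
  [[73,70,0],-0.46],
  [[91,87,0],-0.58],
  [[110,105,0],-0.69],
  [[128,122,0],-0.81],
  [[146,140,0],-0.922],
])

```text
time_s: 14.2
tool_pos: [0.4722, -0.1834, 0.099]
ee_rot: [3.141, -0.003, -3.136]
ft_force: [0.5, 0.3, -1.6]
gripper_width: 0.0554
grip_force: 5.4
```

move_arm([
  [[0,0,0],0],
  [[0,0,0],0],
])

```text
time_s: 14.37
tool_pos: [0.4728, -0.1838, 0.0993]
ee_rot: [3.141, -0.002, -3.14]
ft_force: [0.3, -0.1, -0.9]
gripper_width: 0.0551
grip_force: 5.4
```

```bash
python3 - <<'E'
from h import *
from station import sense,viewer
s=sense();print(s['tool_pos'],s['ee_rot'],s['gripper_width'],s['grip_force'],s['ft_force'])
c=viewer.read_camera('wrist');pickle.dump((s,c),open('w6.pkl','wb'))
t=viewer.read_camera('top');pickle.dump(t,open('top4.pkl','wb'))
sc=viewer.read_camera('scene');pickle.dump(sc,open('sc4.pkl','wb'))
a=np.zeros((600,800,3),np.uint8)
a[:300,:400]=cv2.resize(c['color'][...,::-1],(400,300))
a[:300,400:]=cv2.resize(t['color'][150:240,275:395,::-1],(400,300),interpolation=cv2.INTER_CUBIC)
a[300:,:400]=cv2.resize(sc['color'][130:220,140:260,::-1],(400,300),interpolation=cv2.INTER_CUBIC)
cv2.imwrite('pics/w6.png',a)
E
```

```text
[ 0.47276013 -0.18381948  0.09929381] [ 3.14088970e+00 -2.12172466e-03 -3.14031714e+00] 0.05507925383327466 5.443187803030014 [ 0.34285787 -0.08553329 -0.85435636]
```

View pics/w6.png

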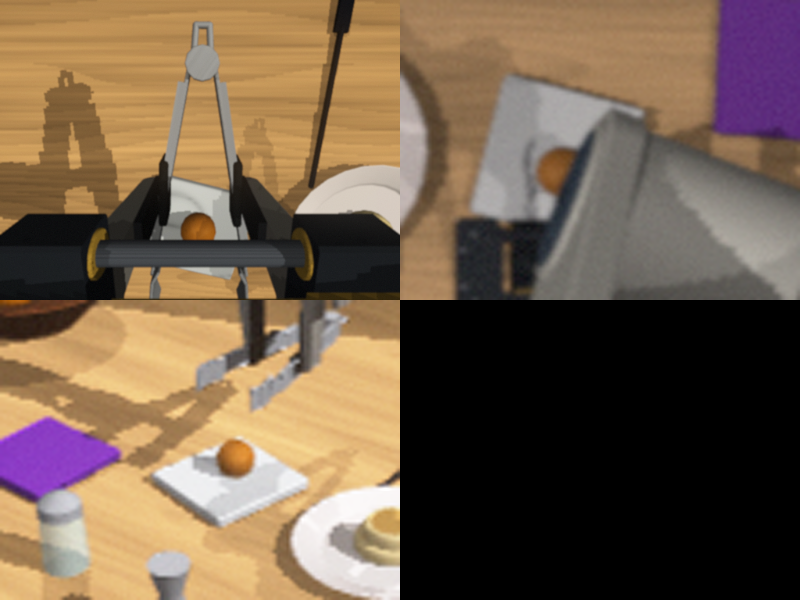

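The tongs hang level, with the pin at (202,62) in the wrist panel. The dumpling is at (198,230), between and below the arms.

```bash
python3 - <<'E'
from h import *
w=pickle.load(open('w6.pkl','rb'))
f=lambda u,v,z:wback(w,(u+.5)*1.28-.5,(v+.5)*1.28-.5,z)
pin=f(202,62,.118);loop=f(203,22,.112)
pl,pr=f(164,190,.118),f(237,190,.118)
print('pin',pin,'loop',loop,'pads',pl,pr)
print('dump',f(198,230,.028), 'w',f(181,230,.026)-f(216,230,.026))
t=pickle.load(open('top4.pkl','rb'))
print('dump top L edge',back(t,275+(537+.5-400)/3.333-.5,150+172/3.333-.5,.027))
# project expected tip positions into scene
c=pickle.load(open('sc4.pkl','rb'))
def pj(X):
    x=c['intrinsics']@(c['R']@np.array(X)+c['t']);u=x[:2]/x[2];return np.round(((u-[140,130])*3.333+[0,300]),0)
for y in(.031,-.031):print(pj((pin[0]+.085+.077+.018,pin[1]+y,.118)),pj((pin[0]+.18,pin[1]+y,.094)))
print(pj((.551,-.1857,.028)))
E
```

```text
pin [ 0.38702172 -0.18312308  0.118     ] loop [ 0.36529367 -0.18256498  0.112     ] pads [ 0.46444184 -0.20719573  0.118     ] [ 0.46443224 -0.160549    0.118     ]
dump [ 0.54943778 -0.18612393  0.028     ] w [ 5.64526439e-06 -3.75757968e-02  0.00000000e+00]
dump top L edge [ 0.55174541 -0.16721706  0.027     ]
[250. 389.] [251. 412.]
[197. 371.] [199. 394.]
[235. 455.]
```

move_arm([
  [[-1,-2.2,10],0],
  [[-1,-2.2,25],0],
  [[-1,-2.2,40],0],
  [[-1,-2.2,55],0],
  [[-1,-2.2,68],0],
  [[-1,-2.2,75],0],
  [[-1,-2.2,78],0],
  [[-1,-2.2,78],0],
])

```text
time_s: 15.18
tool_pos: [0.4741, -0.1875, 0.0214]
ee_rot: [3.141, -0.001, 3.141]
ft_force: [-0.3, 0.2, -1.2]
gripper_width: 0.0551
grip_force: 5.4
```

```bash
python3 - <<'E'
from h import *
from station import sense,viewer
s=sense();print(s['tool_pos'],s['ee_rot'],s['gripper_width'],s['grip_force'],s['ft_force'])
sc=viewer.read_camera('scene')
cv2.imwrite('pics/s7.png',cv2.resize(sc['color'][150:210,170:250,::-1],(800,600),interpolation=cv2.INTER_CUBIC))
E
```

```text
[ 0.47405657 -0.18754945  0.0213503 ] [ 3.14108378e+00 -1.31871411e-03  3.14079475e+00] 0.055063313564693434 5.443016588687897 [-0.3120558   0.15995445 -1.22405386]
```

View pics/s7.png

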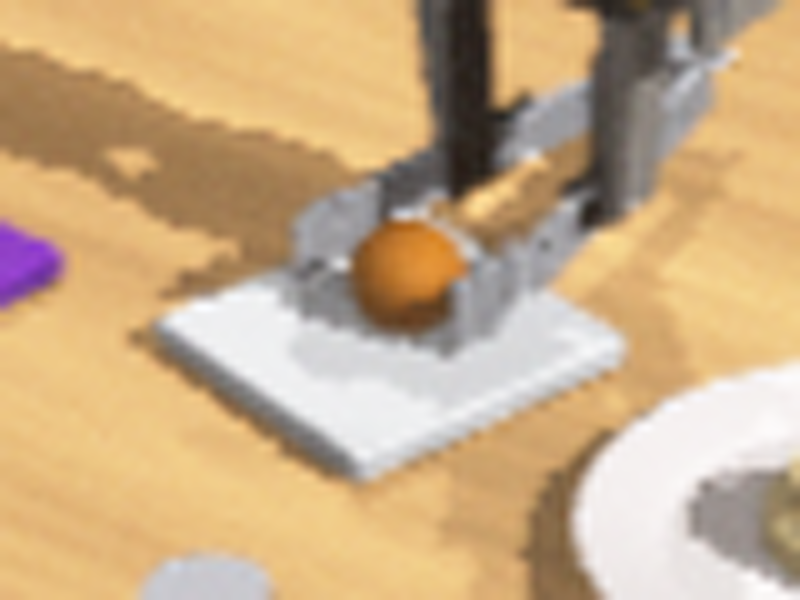

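The tips straddle the dumpling at (405,275), just above the slab. Closing now.

move_arm([
  [[0,0,0],0],
  [[0,0,0],0],
  [[0,0,0],0],
  [[0,0,0],0],
  [[0,0,0],0],
  [[0,0,0],0],
], hand=34, squeeze=22)

```text
time_s: 15.73
tool_pos: [0.4749, -0.1873, 0.0225]
ee_rot: [-3.141, 0.001, -3.141]
ft_force: [0.6, -0.8, -1.2]
gripper_width: 0.0388
grip_force: 22.0
```

move_arm([
  [[0,0,-6],0],
  [[0,0,-18],0],
  [[0,0,-35],0],
  [[0,0,-50],0],
  [[0,0,-60],0],
  [[0,0,-60],0],
  [[0,0,-60],0],
])

```text
time_s: 16.32
tool_pos: [0.4749, -0.1873, 0.0826]
ee_rot: [-3.141, 0.001, -3.141]
ft_force: [-0.9, -1.0, -1.8]
gripper_width: 0.0397
grip_force: 21.9
```

```bash
python3 - <<'E'
from h import *
from station import sense,viewer
s=sense();p=(*s['tool_pos'],s['ee_rot'][2]);print(s['tool_pos'],s['ee_rot'],s['gripper_width'],s['grip_force'],s['ft_force'])
sc=viewer.read_camera('scene')
cv2.imwrite('pics/s8.png',cv2.resize(sc['color'][110:230,150:310,::-1],(800,600),interpolation=cv2.INTER_CUBIC))
print(step(p,(.570-.0765,.0045,.140,np.pi)))
E
```

```text
[ 0.47486388 -0.18732943  0.08257171] [-3.14116567e+00  1.02511683e-03 -3.14136008e+00] 0.03966403992511941 21.949484122451395 [-0.85816041 -0.97252725 -1.81964857]
([-18.7, 191.8, -57.4], 0.0)
```

View pics/s8.png

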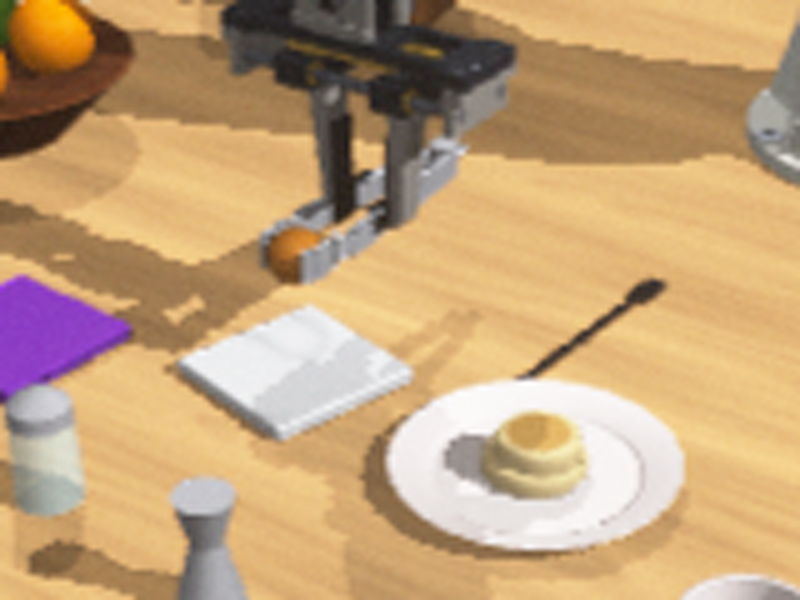

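The dumpling hangs between the tips at (295,255), clear of the slab, and the stack is neat at (540,455). Carrying it over the stack.

move_arm([
  [[0,5,-10],0],
  [[-3,20,-25],0],
  [[-6,43,-40],0],
  [[-8,68,-52],0],
  [[-11,94,-57],0],
  [[-14,120,-57],0],
  [[-17,145,-57],0],
  [[-19,167,-57],0],
])

```text
time_s: 17.03
tool_pos: [0.4933, -0.0184, 0.1393]
ee_rot: [3.141, -0.001, -3.141]
ft_force: [0.6, -0.3, -1.1]
gripper_width: 0.0394
grip_force: 21.9
```

move_arm([
  [[0,13,0],0],
  [[0,21,0],0],
  [[0,25,0],0],
  [[0,25,0],0],
  [[0,25,0],0],
  [[0,25,0],0],
  [[0,25,0],0],
  [[0,25,0],0],
])

```text
time_s: 17.7
tool_pos: [0.4936, 0.0042, 0.1392]
ee_rot: [-3.142, -0.0, 3.141]
ft_force: [-1.0, -0.3, -1.0]
gripper_width: 0.0393
grip_force: 21.9
```

```bash
python3 - <<'E'
from h import *
from station import sense,viewer
s=sense();print(s['tool_pos'],s['ee_rot'],s['gripper_width'],s['grip_force'],s['ft_force'])
sc=viewer.read_camera('scene')
cv2.imwrite('pics/s9.png',cv2.resize(sc['color'][110:230,190:350,::-1],(800,600),interpolation=cv2.INTER_CUBIC))
x=sc['intrinsics']@(sc['R']@np.array([.570,.0045,.13+.014])+sc['t']);print((x[:2]/x[2]-[190,110])*5)
E
```

```text
[0.49356173 0.00415676 0.13917873] [-3.14154041e+00 -8.13677888e-05  3.14086545e+00] 0.03931155408631604 21.94975846912712 [-0.99805357 -0.31786166 -1.03520786]
[342.10726457 268.87585527]
```

View pics/s9.png

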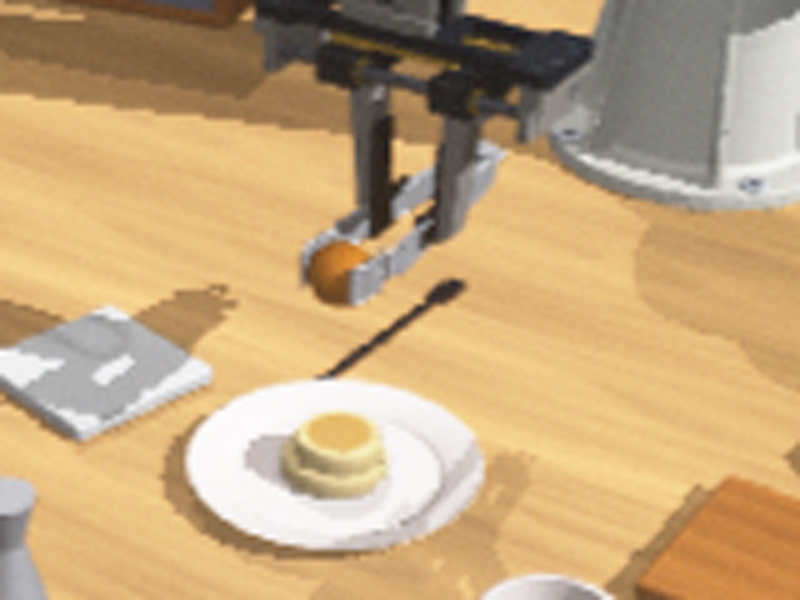

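The dumpling is at (338,272) and the expected pixel for directly over the stack is (342,269), so it is squarely above and holding. Handing in.

```bash
python3 -c "
from station import bot
print(bot.close_job())"
```

```text
the job is handed in; nothing more can be done
None
```

I handed the job in at about 18 s of the 61 s: the bammies are stacked on the plate, and the squeezed tongs hold the dumpling squarely over them, about 10 cm above; the judge's result was not shown.

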